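Hold a plug gauge down in the V-saddle comparator for a wear reading

TASK

Check the steel plug gauge for wear on the green V-saddle comparator: lay it in the two V-saddles, the long GO end on the saddle over the dial with its end face up against the end stop and the short NO-GO end in the other saddle, so that it beds on both faces of both Vs and the dial's plunger is pushed down. Then press it down, firmly but without ramming it, and finish while still holding it pressed onto all four faces so that the dial can be read. Leave the other things on the desk where they are.

Things in the scene. Friction and masses are not known exactly. Their poses are not given: they have to be found in the camera images.
- plug_gauge: Loose steel plug gauge lying on the desk at the right, 118 mm long, 0.18 to 0.26 kg. Along its y axis: GO end, plain cylinder 32.5 mm in diameter, y -59 to -29 mm; knurled handle 16 mm in diameter to y +47 (grasp here); NO-GO end, disc 32.8 mm in diameter, to y +59, a red ring beside it. Origin 16.4 mm off the axis and it rolls: use the two face points.
- go_face (a point): Centre of the gauge's GO end face, on its axis (the long plain cylinder's outer end).
- nogo_face (a point): Centre of the gauge's NO-GO end face, on its axis (outer end of the short disc beside the red ring), 118 mm from go_face. The handle point that comes to lie midway between the saddles is on the axis, 63.5 mm from go_face.
- comparator: Green bench comparator fixed on the desk at the left; place and yaw vary. Origin under its foot, midway between its saddles; z up, y along the V towards the tail saddle, -x the front (dial side). Base 68 x 142 mm (y -81 to +61), 14 mm high. Both 90 degree Vs: 56 mm wide in x, top edges at z 95 mm; seated gauge's axis at x 0, z 98 mm. Open from y -38 to +41 mm down to the base, for fingers.
- go_seat (a point): Point on the axis of a seated gauge over the middle of the GO saddle (20 mm thick along y, at comparator y = -48.5, z = 98 mm). The dial indicator hangs below this saddle. A downward push of 10 to 20 N on the middle of the handle is right for a reading.
- tail_seat (a point): Point on the axis of a seated gauge over the middle of the tail saddle (14 mm thick, at comparator y = +48.5, z = 98 mm), which takes the NO-GO end.
- stop_face (a point): Centre of the end stop's face (head of a 9 mm stop screw in a steel plate, top of the plate at z = 112 mm) at comparator y = -63.5, z = 98 mm; the GO end face comes up against it, so the stop is approached along the comparator's -y.
- plunger (a joint): Indicator plunger, 6 mm round tip in the root of the GO saddle, m pushed down: 0 free, 0.004 with the GO end bedded in its V, at most 0.007. Light spring, 0.25 N at 0, 0.5 N at 0.004: the gauge's weight, left free in the Vs, pushes it down; a gauge held off centre or askew rides up one face. The red needle follows, clockwise from lower left at 0 to straight up (green mark) when bedded.
- go_saddle_front: Steel half-block that forms the front face of the comparator's GO saddle (fixed; same origin and axes as the comparator). Its 45 degree face, ground and lightly oiled (friction about 0.2), carries one contact line.
- go_saddle_rear: Steel half-block that forms the rear face of the comparator's GO saddle (fixed; same origin and axes as the comparator). Its 45 degree face, ground and lightly oiled (friction about 0.2), carries one contact line.
- tail_saddle_front: Steel half-block that forms the front face of the comparator's tail saddle (fixed; same origin and axes as the comparator). Its 45 degree face, ground and lightly oiled (friction about 0.2), carries one contact line.
- tail_saddle_rear: Steel half-block that forms the rear face of the comparator's tail saddle (fixed; same origin and axes as the comparator). Its 45 degree face, ground and lightly oiled (friction about 0.2), carries one contact line.
- bush_a: Loose turned bush, beige, 36 mm across and tall, standing near the front edge of the desk, ahead of the robot; stays there. Origin: centre of its underside.
- bush_b: A second such bush beside it, stays there.
- brush: Loose flat brush with wooden handle, 218 mm long, lying near the front edge ahead of the robot; stays there. Origin: centre of its underside.
- pen: Loose white and blue marker pen, 135 mm, front right corner; stays there. Origin: centre of its underside.
- hex_key: Loose dark hex key, 78 mm, beside the marking machine at the right; stays there. Origin: centre of its underside.
- drift: Loose brass hexagon drift, 135 mm long, behind the comparator; stays there. Origin: centre of its underside.

How it is judged:
By the outcome, as a careful person would: the job done as asked, in the order asked, and still so for the second after the job is handed in, while the arm keeps its last pose, push and grip.
It also fails if it takes over 61 s, if anything falls off the work surface, if the arm or the gripper's body presses on something with over 40 N, if the wrist force passes 120 N, or if a joint passes its speed limit or range.

ROBOT

A 6-joint arm with a two-finger parallel gripper is mounted at the origin on a cart in front of the work surface, level with it; the furniture and walls round the work are solid. World frame = base frame: x ahead of the robot, y to its left, z up, the work surface at z = 0. Lengths are in mm, angles in rad, forces in N, time in s.
With the tool pointing down it reaches from about 350 to 975 mm from the base axis. Payload 7.1 kg.
Tool frame: the origin (TCP) lies midway between the tips of the shut fingers; the grasp point (between the pads) lies 19 mm behind it (ctrl.grip_point_offset is the distance from the TCP to the grasp point, in mm); z points along the fingers, y is the line along which they close (so a half turn about z gives the same grasp; the last joint's range is limited). The gripper opens to 88 mm and grips with 3 to 60 N. Pads are 20 mm wide; open, the fingers measure 115 mm over their backs; the gripper's body (75 mm by 178 mm) begins 61 mm behind the grasp point.
Start: joints at [-1.273, 0.423, 1.63, -0, 1.089, -0.019], TCP at [194.722, -593.875, 182.775] pointing down, gripper open.
Joint ranges: [-3, 3], [-0.9, 2.11], [0.09, 2.58], [-1.31, 4.45], [0.11, 2.69], [-2.54, 2.54]. Speed limits (rad/s): [2.39, 2.39, 3.01, 3.14, 3.14, 3.14].

INTERFACE

Orientations are given as a rotation vector (axis times angle).
In Python, from workcell import get_obs, optics, close_job, spotter, ctrl gives the robot as it stands. The module is installed in compiled form; this text tells all that it offers.
- The arm moves only by the tool move_arm, never from a script. Its argument "rows" is a list of rows, each a list of 5 numbers: the shift along the tool's x, y, z in cm, then the turn about the tool's z in degrees, then the opening in per cent of the stroke, from 0 (shut) to 100 (fully open). A call has 1 to 10 rows; each row shifts and turns the commanded pose from where the row before left it, along the tool's axes as they then stand; what a row does not reach is not made up. A row lasts 1/8 s, in which the tool goes at most 62.5 mm and 10.7 degrees, less where a joint would pass 70% of its speed; a pose out of reach is approached as far as the arm can. A call with a gripper value outside its range is refused whole. The fingers move at their own pace and stop on an object; the grip force is fixed at half the most. Time passes only in rows, so rows that do not move let the fingers close. It gives the time, the measured TCP pose, the force, the opening and the grip force at its end, in the units of the state.
- get_obs(): the state, without advancing time (a new reading comes with each control period).
- optics.get_image(name): name is "scene" or "top"; returns the picture (480x640x3 uint8, blue, green, red); there is no depth.
- optics.calibration(name): a dict with "camera_matrix" (3x3 intrinsics, pixels), "xyz" and "orientation" of the camera in the world. Camera axes: x right, y down, z forward; pixel columns grow to the right and rows downward; lengths in mm; the calibration is good to about 2 mm. A picture is of the moment at which its call begins. calibration takes no time and is no camera call.
- close_job(): hands the job in; it is judged then, once.
Trained networks look in the newest picture that a camera, given by its name, has taken for a name from the list of things; names that differ only in an ending like _2 or _b are one class to them, and where a whole thing is asked for, a point or a joint stands for the part that bears it (a point fixed in the world has none). Each returns a list of dicts, best first, with "conf" (0 to 1); they miss things now and then, are a little off and sometimes report something else, mostly with a low value. They report only what shows in the picture. A call takes as long as a camera call.
- spotter.find_in(camera, label): "point" ([column, row] in pixels, amid what is visible of it).
- spotter.regions_of(camera, label): "region" (480x640 bool, what is visible of it) and "point" ([column, row] in pixels, amid what is visible of it).
The state is a dict: "t": time; "qpos": joint angles; "qvel": joint speeds; "joint_torque": joint torques, N m; "ee_pos": TCP position; "orientation": TCP orientation; "ft_force": force on the tool from outside, world axes, zero at the start; "moment": the same for the moment, N m; "width": finger opening in mm; "grasp_force": force on a finger pad.
Only numpy, scipy, OpenCV 4.12 (cv2) and the standard library are available. Lean on these libraries where they do the work, as an engineer would, in place of code of your own. Each camera call takes 0.05 s, during which the arm holds its last target. There are 200 camera calls.

## Working session

There is one attempt and no reset: what is moved stays moved. The work goes in short steps, Python scripts to look and compute and a tool call to move; the robot and the scene stay as the last step left them, time stands still between calls to the robot, and variables do not carry over. Pictures are saved under pics/ and viewed, at most 10 in all, crops included, and the job is handed in when it is done.

Besides the shell and the picture viewer there is one more tool, called as a command line: name --pt "numbers of a row" for each row, then --argument value for the rest. move_arm: Moves the arm, as the interface text tells. Its arguments: {"type":"object","properties":{"rows":{"type":"array","items":{"type":"array","items":{"type":"number"}}}},"required":["rows"]}

```bash
mkdir -p pics
cat > h.py <<'E'
import numpy as np, cv2
from scipy.spatial.transform import Rotation as R
from workcell import get_obs, optics, close_job, spotter, ctrl
def cal(n):
    c=optics.calibration(n); o=np.array(c["orientation"],float)
    Rm=o if o.shape==(3,3) else R.from_rotvec(o).as_matrix()
    return np.array(c["camera_matrix"]),np.array(c["xyz"],float),Rm
def proj(n,P):
    K,t,Rm=cal(n); p=(np.atleast_2d(P)-t)@Rm@K.T
    return p[:,:2]/p[:,2:]
def ray(n,px,z):
    K,t,Rm=cal(n); d=Rm@np.linalg.inv(K)@np.array([px[0],px[1],1.]); return t+d*(z-t[2])/d[2]
E
python3 - <<'E'
from h import *
for n in("scene","top"):
    im=optics.get_image(n); cv2.imwrite(f"pics/{n}0.png",im)
    K,t,Rm=cal(n); print(n,K.round(1).tolist(),t,Rm.round(3).tolist())
    for l in("plug_gauge","comparator","go_face","nogo_face","go_seat","tail_seat","stop_face","go_saddle_front","tail_saddle_front"):
        try: print(n,l,[(np.round(d["point"],1).tolist(),round(d["conf"],2)) for d in spotter.find_in(n,l)[:2]])
        except Exception as e: print(l,e)
o=get_obs();print(o);print(ctrl.grip_point_offset)
E
```

```text
scene [[507.1, 0.0, 324.2], [0.0, 507.1, 240.8], [0.0, 0.0, 1.0]] [-275.904616    764.14011596  890.49261673] [[-0.686, -0.412, 0.6], [-0.728, 0.369, -0.578], [0.017, -0.833, -0.553]]
scene plug_gauge [([428.5, 244.5], 0.54)]
scene comparator [([219.0, 329.0], 0.79), ([170.4, 312.6], 0.55)]
scene go_face []
scene nogo_face [([420.9, 243.3], 0.58)]
scene go_seat [([219.0, 326.1], 0.93), ([422.8, 243.7], 0.19)]
scene tail_seat [([219.4, 326.9], 0.88)]
scene stop_face [([220.9, 323.0], 0.82), ([356.0, 286.3], 0.63)]
scene go_saddle_front []
scene tail_saddle_front []
top [[469.3, 0.0, 321.5], [0.0, 469.3, 246.5], [0.0, 0.0, 1.0]] [ 455.03049821  -71.8682128  1303.87806833] [[0.021, -0.993, 0.112], [-1.0, -0.02, 0.012], [-0.01, -0.113, -0.994]]
top plug_gauge [([436.9, 302.2], 0.67)]
top comparator [([184.6, 265.2], 0.57), ([330.6, 300.7], 0.4)]
top go_face [([438.9, 301.8], 0.87)]
top nogo_face [([439.1, 304.1], 0.73)]
top go_seat [([184.6, 264.4], 0.91)]
top tail_seat [([185.1, 261.8], 0.73)]
top stop_face [([183.1, 266.8], 0.79)]
top go_saddle_front [([194.1, 255.5], 0.39)]
top tail_saddle_front [([167.1, 280.8], 0.65)]
{'t': 1.0, 'qpos': array([-1.27299957e+00,  4.23086817e-01,  1.62988064e+00, -2.19024001e-05,
        1.08859293e+00, -1.90489129e-02]), 'qvel': array([-0.00070937, -0.00018549,  0.00051954,  0.00055393, -0.00124024,
       -0.00039331]), 'joint_torque': array([ 7.53660515e-04, -5.44576836e+01, -2.74054116e+01,  6.45043747e-02,
        1.67835143e-02, -1.63298273e-05]), 'ee_pos': array([ 194.72069436, -593.89296852,  182.79092097]), 'orientation': array([ 3.10221478e+00,  4.95631050e-01, -2.31435524e-05]), 'ft_force': array([-0.09378025, -0.28763794, -0.02861982]), 'moment': array([0.03204777, 0.03276912, 0.04454655]), 'grasp_force': 0.0, 'width': 87.82400434958569}
18.700000000000003
```

View pics/scene0.png

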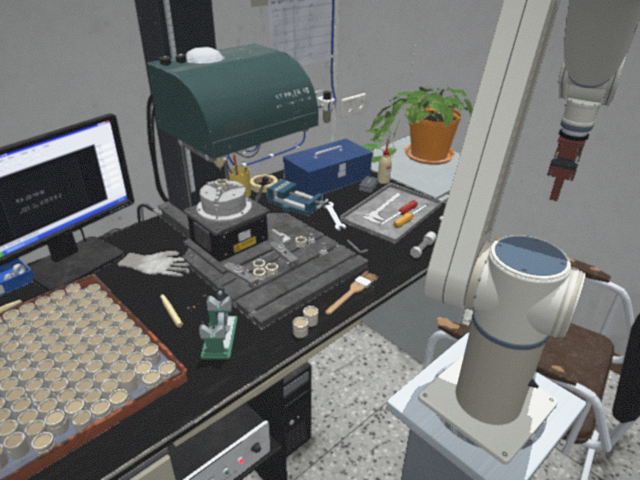

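View pics/top0.png

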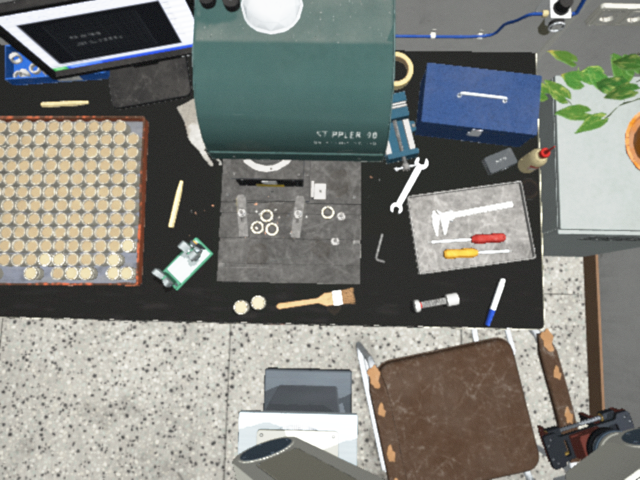

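The top view shows the gauge at (437,302) and the comparator at (184,264), lying diagonally. I'll enlarge both.

Run:
```python
from h import *
s=cv2.imread("pics/scene0.png");t=cv2.imread("pics/top0.png")
def crop(im,x,y,w,h,W,H): return cv2.resize(im[y:y+h,x:x+w],(W,H),interpolation=cv2.INTER_CUBIC)
a=crop(t,140,225,80,60,400,300);b=crop(t,397,277,80,60,400,300)
c=crop(s,180,285,80,80*3//4,400,300);d=crop(s,385,215,80,60,400,300)
cv2.imwrite("pics/crops.png",np.vstack([np.hstack([a,b]),np.hstack([c,d])]))
m=spotter.regions_of("top","plug_gauge")
optics.get_image("top");m=spotter.regions_of("top","plug_gauge")
for r in m[:1]:
    p=np.argwhere(r["region"])[:,::-1].astype(np.float32);print(r["conf"],len(p),cv2.minAreaRect(p))
m=spotter.regions_of("top","comparator")
for r in m[:1]:
    p=np.argwhere(r["region"])[:,::-1].astype(np.float32);print(r["conf"],len(p),cv2.minAreaRect(p))
```

```text
0.87 403 ((436.2884826660156, 301.94232177734375), (12.159199714660645, 46.0872917175293), 78.69007110595703)
0.56 1360 ((182.53111267089844, 262.5876159667969), (30.857194900512695, 55.226898193359375), 43.87669372558594)
```

View pics/crops.png

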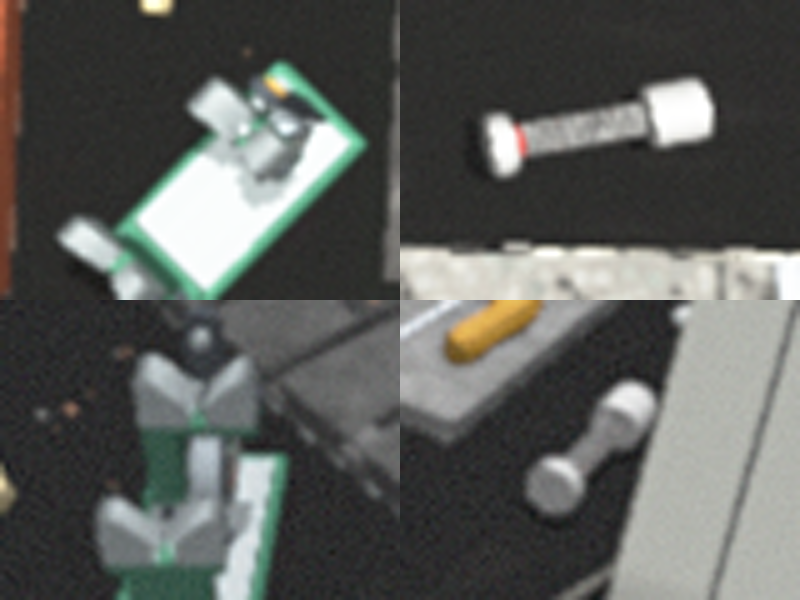

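Run:
```python
from h import *
s=cv2.imread("pics/scene0.png");t=cv2.imread("pics/top0.png")
def crop(im,x,y,w,h,W,H): return cv2.resize(im[y:y+h,x:x+w],(W,H),interpolation=cv2.INTER_CUBIC)
a=crop(t,148,234,70,60,700,600);cv2.imwrite("pics/ct.png",a)
b=crop(s,190,285,70,80,525,600);cv2.imwrite("pics/cs.png",b)
```

```text
(no output)
```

View pics/ct.png

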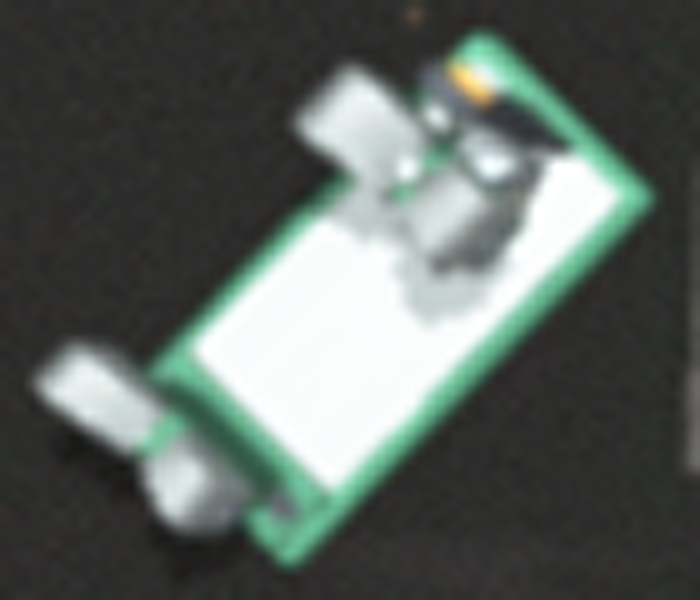

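View pics/cs.png

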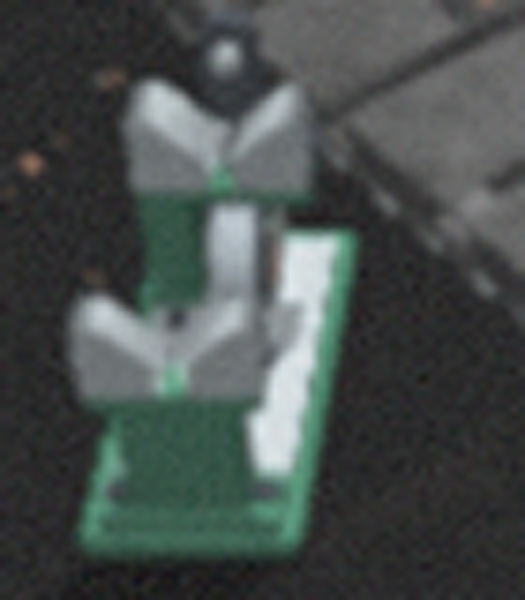

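```bash
cat > fit.py <<'E'
from h import *
from scipy.optimize import least_squares
T=[((478,28),(34,-81,14)),((655,195),(-34,-81,14)),((290,568),(-34,61,14)),((32,385),(28,55.5,95)),((75,343),(28,41.5,95)),((345,65),(28,-58.5,95)),((295,120),(28,-38.5,95))]
S=[((80,550),(34,61,0)),((297,552),(-34,61,0)),((355,232),(-34,-81,14)),((300,85),(-28,-48.5,95)),((145,80),(28,-48.5,95)),((85,300),(28,48.5,95)),((250,303),(-28,48.5,95))]
tp=[(np.array(p)+.5)/10-.5+(148,234) for p,_ in T]; sp=[(np.array(p)+.5)/7.5-.5+(190,285) for p,_ in S]
def w(q,P): c,s=np.cos(q[2]),np.sin(q[2]); P=np.array(P,float); return P@np.array([[c,s,0],[-s,c,0],[0,0,1]])+[q[0],q[1],0]
rt=lambda q:(proj("top",w(q,[b for _,b in T]))-tp)
rs=lambda q:(proj("scene",w(q,[b for _,b in S]))-sp)
q0=[430,200,0.8]
for n,f in(("top",lambda q:rt(q).ravel()),("scene",lambda q:rs(q).ravel()),("both",lambda q:np.r_[rt(q).ravel(),rs(q).ravel()])):
    r=least_squares(f,q0);print(n,r.x.round(2),np.degrees(r.x[2]).round(2)); print(f(r.x).reshape(-1,2).round(1).tolist())
E
python3 fit.py
python3 - <<'E'
from h import *
from scipy.optimize import minimize
# gauge from the top region
im=optics.get_image("top"); m=spotter.regions_of("top","plug_gauge")[0]["region"]
def segs(c,a):
    d=np.array([np.cos(a),np.sin(a),0]); e=np.array([-d[1],d[0],0]); G=c-63.5*d  # go face
    pts=[]
    for lo,hi,r in((0,30,16.25),(30,106,8),(106,118,16.4)):
        ph=np.linspace(0,2*np.pi,24)
        P=[G+d*s+e*r*np.cos(f)+np.array([0,0,r*np.sin(f)]) for s in(lo,hi) for f in ph]
        pts.append(cv2.convexHull((proj("top",P)*16).astype(np.int32)))
    return pts
def cost(q):
    k=np.zeros((480*4,640*4),np.uint8)
    for h in segs(np.array([q[0],q[1],16.4]),q[2]): cv2.fillConvexPoly(k,((h/16+.5)*4).astype(np.int32),255)
    k=cv2.resize(k,(640,480),interpolation=cv2.INTER_AREA)/255.
    return ((k-m)**2).sum()
p=ray("top",(436.3,301.9),16.4); print(p)
best=min((minimize(cost,[p[0],p[1],a],method="Nelder-Mead",options=dict(initial_simplex=[[p[0],p[1],a],[p[0]+6,p[1],a],[p[0],p[1]+6,a],[p[0],p[1],a+.15]])) for a in(1.65,1.8,1.95)),key=lambda r:r.fun)
print(best.x,np.degrees(best.x[2]),best.fun,m.sum())
E
```

```text
top [539.33 324.44   0.84] 47.98
[[0.0, 0.0], [-0.3, -0.0], [-0.1, 0.2], [0.4, -0.2], [-0.1, 0.1], [0.3, -0.1], [-0.2, 0.0]]
scene [542.79 323.6    0.81] 46.41
[[0.0, 0.1], [0.2, 0.3], [0.9, -2.3], [1.2, 1.0], [-1.4, 1.3], [-1.8, -0.3], [1.0, -0.3]]
both [540.68 324.48   0.82] 47.2
[[0.4, -0.3], [-0.2, -0.1], [-0.5, -0.4], [0.3, -1.0], [-0.1, -0.7], [0.6, -0.5], [0.1, -0.5], [0.5, 0.9], [0.8, 0.8], [0.7, -1.9], [1.1, 1.5], [-1.5, 2.0], [-1.4, 0.5], [1.5, 0.2]]
[ 455.35465033 -371.01557077   16.4       ]
[ 454.39405244 -365.23098091    1.77036329] 101.43434467427907 70.58925028835063 310
```

The comparator fits well in the top view, with corners within 0.4 px: it is at (539,324), yaw 48°. The gauge handle is at (454,-365), axis at 101°. Moving now.

move_arm --pt "4.5 -1.95 0 0 100" --pt "4.5 -1.95 0 0 100" --pt "4.5 -1.95 0 0 100" --pt "4.5 -1.95 0 0 100" --pt "4.5 -1.95 0 0 100" --pt "4.6 -1.95 0 0 100" --pt "4.6 -1.95 0 0 100" --pt "0 0 0 -10 100" --pt "0 0 0 -10 100" --pt "0 0 0 -10 100"

```text
t: 2.55
ee_pos: [453.7, -365.2, 182.8]
orientation: [2.864, 1.291, 0.0]
ft_force: [-0.6, 0.3, 0.0]
width: 87.8
grasp_force: 0.0
```

move_arm --pt "0 0 0 -10 100" --pt "0 0 0 -10 100" --pt "0 0 0 -10 100" --pt "0 0 0 -10 100" --pt "0 0 0 -10 100" --pt "0 0 2 -3.2 100" --pt "0 0 4 0 100" --pt "0 0 3 0 80" --pt "0 0 0 0 60" --pt "0 0 0 0 60"

```text
t: 3.8
ee_pos: [454.1, -365.9, 93.8]
orientation: [1.99, 2.429, -0.0]
ft_force: [-0.1, -0.4, -0.7]
width: 61.7
grasp_force: 0.0
```

```bash
cat >> h.py <<'E'
def st():
    o=get_obs();M=R.from_rotvec(o["orientation"]).as_matrix();print("t",o["t"],"pos",o["ee_pos"].round(2),"yaw",np.degrees(np.arctan2(M[1,0],M[0,0])).round(2),"tilt",M[2,:2].round(4),"F",o["ft_force"].round(2),"M",o["moment"].round(3),"w",round(o["width"],2),"g",round(o["grasp_force"],1));return o,M
def shift(target):
    o,M=st(); print("shift cm",(M.T@(np.array(target)-o["ee_pos"])/10).round(3))
E
python3 - <<'E'
from h import *
shift((454.4,-365.2,4))
im=optics.get_image("top");cv2.imwrite("pics/g1.png",np.hstack([cv2.resize(im[272:332,397:477],(800,600),interpolation=cv2.INTER_CUBIC)]))
print(proj("top",[get_obs()["ee_pos"],[454.4,-365.2,16.4]]))
for px in((413.6,306),(459.6,298.6)): print(ray("top",px,16.4))
E
```

```text
t 3.8 pos [ 454.05 -365.93   93.81] yaw 101.35 tilt [-0.001   0.0008] F [-0.09 -0.44 -0.67] M [-0.034 -0.111 -0.014] w 61.66 g 0.0
shift cm [0.074 0.041 8.981]
[[441.48849107 302.42137948]
 [434.15669152 302.20785652]]
[ 442.98268332 -309.43629208   16.4       ]
[ 465.60971643 -434.25574977   16.4       ]
```

View pics/g1.png

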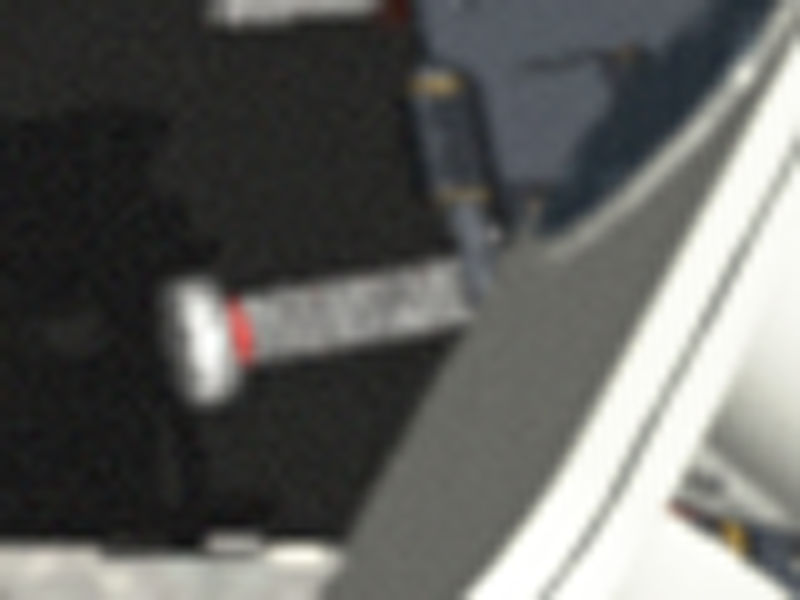

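The picture shows the gripper straddling the handle at about column 441, with the NO-GO disc and red ring free at left. That matches the estimate, so I descend and grip.

move_arm --pt "0 0 3 0 60" --pt "0 0 3 0 60" --pt "0 0 2 0 60" --pt "0 0 0.9 0 60" --pt "0 0 0 0 60" --pt "0 0 0 0 0" --pt "0 0 0 0 0" --pt "0 0 0 0 0" --pt "0 0 0 0 0" --pt "0 0 0 0 0"

```text
t: 5.1
ee_pos: [453.5, -365.4, 3.9]
orientation: [1.991, 2.43, -0.0]
ft_force: [0.2, 0.4, 0.2]
width: 5.9
grasp_force: 0.0
```

```bash
python3 -c "
from h import *
st()"
```

```text
t 5.1 pos [ 453.48 -365.44    3.87] yaw 101.35 tilt [-0.0001  0.0001] F [0.23 0.41 0.2 ] M [ 0.015 -0.03  -0.03 ] w 5.92 g 0.0
```

```bash
python3 -c "
from h import *
st()
s=optics.get_image('scene');t=optics.get_image('top')
r=lambda im,x,y:cv2.resize(im[y:y+60,x:x+53],(400,453),interpolation=cv2.INTER_CUBIC)
cv2.imwrite('pics/g2.png',np.hstack([r(t,405,272),r(s,410,215)]))
print(spotter.find_in('scene','plug_gauge'))
"
```

```text
t 5.1 pos [ 453.48 -365.44    3.87] yaw 101.35 tilt [-0.0001  0.0001] F [0.23 0.41 0.2 ] M [ 0.015 -0.03  -0.03 ] w 5.92 g 0.0
[{'point': [422.1, 250.2], 'conf': 0.65}]
```

View pics/g2.png

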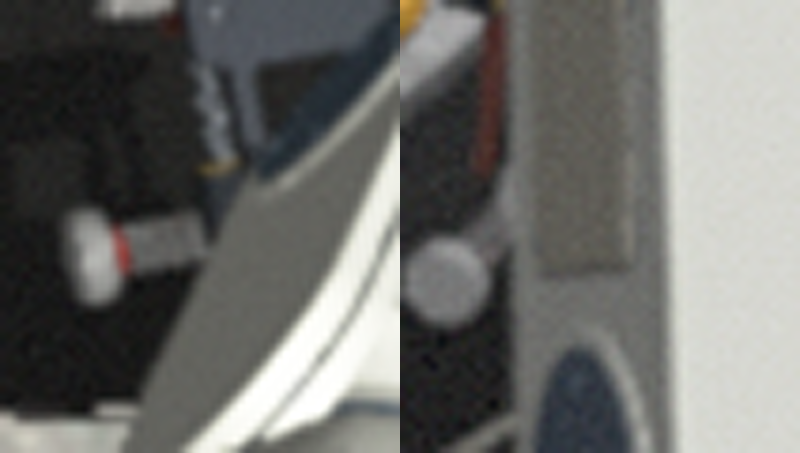

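The crops show the gauge where it was: NO-GO disc at top (417,306) and scene (416,252). The jaws closed past 16 mm without touching it, so I'll check the geometry in both views.

```bash
python3 -c "
from h import *
o,M=st(); p=o['ee_pos']
d=M[:,0]
for n in('top','scene'):
    print(n,'tcp',proj(n,[p,p-M[:,2]*60]).round(1).tolist(),'nogo',proj(n,[[454.4,-365.2,16.4]+54.5*d]).round(1),'go',proj(n,[[454.4,-365.2,16.4]-63.5*d]).round(1))
# two-ray nogo
A=[]
print('nogo rays',ray('top',(414.5,306.5),16.4),ray('scene',(416,252),16.4),ray('scene',(416,252),60))
s=optics.get_image('scene');t=optics.get_image('top')
k=lambda im,n:[cv2.circle(im,tuple(int(v) for v in c),2,col,-1) for c,col in zip(proj(n,[p,[454.4,-365.2,16.4]+54.5*d,[454.4,-365.2,16.4]]),((0,255,255),(255,0,255),(255,255,0)))]
r=lambda im,x,y:cv2.resize(im[y:y+120,x:x+106],(400,453),interpolation=cv2.INTER_CUBIC)
k(s,'scene');k(t,'top')
cv2.imwrite('pics/g3.png',np.hstack([r(t,385,232),r(s,370,180)]))
"
```

```text
t 5.25 pos [ 453.4  -365.38    3.76] yaw 101.35 tilt [ 0.0001 -0.    ] F [ 0.39  0.52 -0.05] M [-0.05  -0.1   -0.013] w 0.61 g 0.0
top tcp [[433.2, 302.6], [438.4, 302.7]] nogo [[414.5 305.8]] go [[457.1 298.1]]
scene tcp [[422.6, 247.3], [425.0, 231.1]] nogo [[414.8 251.9]] go [[431.7 235. ]]
nogo rays [ 441.6867674  -311.87467326   16.4       ] [ 440.95823669 -314.09993553   16.4       ] [ 405.20090414 -260.3170007    60.        ]
```

View pics/g3.png

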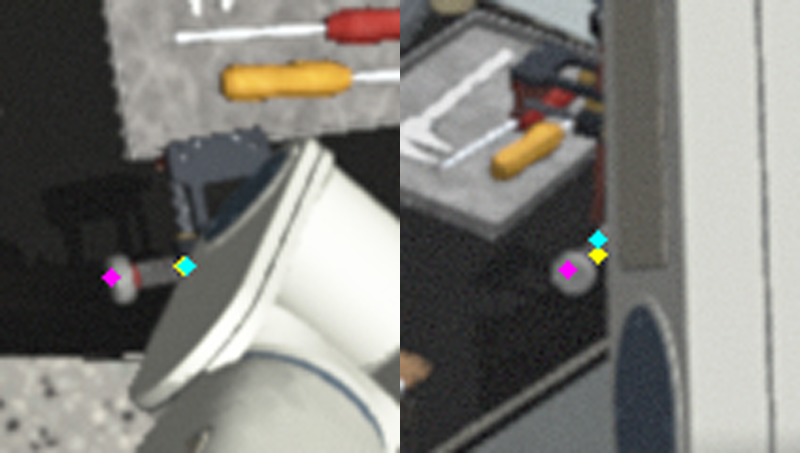

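Not clear from these. I'll lift and find the moving fingertips numerically, by differencing images taken shut and open.

move_arm --pt "0 0 -3 0 0" --pt "0 0 -4 0 0" --pt "0 0 0 0 0" --pt "0 0 0 0 0"

```text
t: 5.85
ee_pos: [453.1, -365.1, 73.4]
orientation: [-1.991, -2.43, -0.0]
ft_force: [-0.1, -0.2, 0.9]
width: 0.6
grasp_force: 0.0
```

```bash
python3 -c "
from h import *
st()
for n in('top','scene'): cv2.imwrite(f'pics/shut_{n}.png',optics.get_image(n))
for n in('top','scene'):
  r=spotter.regions_of(n,'plug_gauge'); print(n,[(x['point'],x['conf'],x['region'].sum()) for x in r])
"
```

```text
t 5.85 pos [ 453.1  -365.15   73.38] yaw 101.35 tilt [ 0.0003 -0.0003] F [-0.13 -0.19  0.91] M [-0.027 -0.092 -0.029] w 0.56 g 0.0
top [([424.2, 305.7], 0.59, np.int64(196)), ([185.3, 244.5], 0.26, np.int64(78))]
scene [([423.1, 251.0], 0.53, np.int64(153))]
```

move_arm --pt "0 0 0 0 60" --pt "0 0 0 0 60" --pt "0 0 0 0 60" --pt "0 0 0 0 60" --pt "0 0 0 0 60" --pt "0 0 0 0 60"

```text
t: 6.8
ee_pos: [453.4, -365.4, 73.8]
orientation: [1.991, 2.43, 0.0]
ft_force: [-1.0, 0.9, -0.3]
width: 52.3
grasp_force: 0.0
```

```bash
python3 -c "
from h import *
o,M=st();p=o['ee_pos'];h=o['width']/2
for n in('top','scene'):
  a=cv2.imread(f'pics/shut_{n}.png').astype(int);b=optics.get_image(n);cv2.imwrite(f'pics/open_{n}.png',b)
  d=np.abs(b-a).max(2); m=(cv2.medianBlur(d.astype(np.uint8),3)>25).astype(np.uint8)
  k,l,s,c=cv2.connectedComponentsWithStats(m)
  print(n,[(x[:5].tolist()) for x in s[1:] if x[4]>8])
  print(' tcp,tips open,grip',proj(n,[p,p+h*M[:,1],p-h*M[:,1],p-19*M[:,2]]).round(1).tolist())
  ys,xs=np.nonzero(m); 
"
```

```text
t 6.8 pos [ 453.45 -365.42   73.82] yaw 101.35 tilt [-0.0001  0.    ] F [-0.98  0.88 -0.27] M [-0.021 -0.097 -0.011] w 52.34 g 0.0
top [[446, 281, 9, 10, 55], [438, 283, 6, 22, 71], [420, 302, 8, 5, 26]]
 tcp,tips open,grip [[439.3, 302.7], [437.2, 292.7], [441.4, 312.7], [441.1, 302.7]]
scene [[418, 174, 7, 8, 35], [410, 182, 17, 35, 347]]
 tcp,tips open,grip [[425.5, 228.3], [417.7, 225.6], [433.4, 231.1], [426.3, 223.0]]
```

```bash
python3 -c "
from h import *
def avg(n,k=6): return np.mean([optics.get_image(n).astype(float) for _ in range(k)],0)
b=avg('scene').astype(np.uint8); a=cv2.imread('pics/shut_scene.png')
g=lambda im:cv2.cvtColor(im,cv2.COLOR_BGR2GRAY)
np.set_printoptions(linewidth=200)
print('open');print(g(b)[208:236:1,406:430]);print('shut');print(g(a)[212:236:2,406:430])
"
```

```text
open
[[ 86  79  78  73  67  70  80  86 107 140 131  81  48  41  35  77 131 158 149 148 140 118 105  97]
 [ 78  76  71  65  73 107 133 144 150 158 137  80  48  37  43  92 139 151 148 148 138 115 105  99]
 [ 75  73  78  88 110 145 161 162 167 163 139  83  47  34  48  99 144 152 152 148 135 115 105  97]
 [ 67  80 109 138 147 161 167 176 188 176 142  82  47  33  50 101 144 151 148 151 140 114 106 100]
 [ 98 121 143 155 153 159 176 209 233 198 127  66  45  29  47 102 148 152 149 150 139 115 105  99]
 [160 172 176 173 166 165 179 202 211 164  91  51  42  34  58 110 151 155 152 150 138 117 105 100]
 [186 191 191 187 175 163 155 164 164 129  70  42  37  54 100 137 155 155 151 145 122 110 106 100]
 [189 189 186 179 163 144 132 138 149 133  90  76  79 105 140 156 159 152 138 117 102 107 108  99]
 [187 181 172 154 141 133 128 135 153 152 140 138 145 154 166 162 156 134 109  92  95 108 109 100]
 [175 163 144 133 131 131 137 151 160 161 164 167 173 175 170 155 131 104  86  85  95 109 108  98]
 [152 142 131 129 121 120 135 160 167 167 168 173 171 159 146 122 100  83  73  73  92 108 109 100]
 [135 
[... 2171 characters left out ...]
8  98]
 [ 99 108 128 135 146 155 163 165 159 155 131 100  80  69  62  54  51  37  40  61  88 108 109  98]
 [158 164 165 157 155 148 151 140 115  91  76  67  58  37  41  41  45  40  43  61  91 111 106  93]
 [158 162 163 160 151 126  99  88  81  71  61  45  45  40  43  42  34  47  41  62  92 111 109  99]
 [151 148 140 117  87  77  77  63  49  39  44  38  47  49  37  46  47  47  46  62  89 107 109 100]
 [124 103  83  84  76  54  49  29  41  42  35  44  41  42  38  41  45  43  48  61  92 109 107  96]
 [ 80  71  64  66  44  48  41  41  39  42  40  42  42  49  45  37  42  45  43  56  88 111 107  98]
 [ 59  46  42  44  37  47  45  40  40  47  44  44  44  47  44  48  40  43  58  82 107 107 105  95]]
```

In the scene view the open fingertip ends at row 215. The projected TCP tip is at row 226, so the real tips are about 40 mm higher than the reported TCP. The top view agrees, and it explains why the grip missed. I'll descend open and feel for the depth.

move_arm --pt "0 0 3 0 60" --pt "0 0 3 0 60" --pt "0 0 2.4 0 60" --pt "0 0 1 0 60" --pt "0 0 0.5 0 60" --pt "0 0 0 0 60" --pt "0 0 0 0 60"

```text
t: 8.07
ee_pos: [453.9, -365.8, -24.4]
orientation: [1.99, 2.429, -0.0]
ft_force: [-0.0, -0.7, -0.4]
width: 52.9
grasp_force: 0.0
```

```bash
python3 -c "
from h import *
st()"
```

```text
t 8.075 pos [ 453.92 -365.84  -24.42] yaw 101.35 tilt [-0.001   0.0009] F [-0.02 -0.66 -0.37] M [-0.03  -0.124  0.03 ] w 52.92 g 0.0
```

The reported TCP is 24 mm below the desk with no contact, which confirms the offset. Continuing in small steps.

move_arm --pt "0 0 0.3 0 60" --pt "0 0 0.3 0 60" --pt "0 0 0 0 60"

```text
t: 8.45
ee_pos: [453.2, -365.3, -31.4]
orientation: [-1.991, -2.43, -0.0]
ft_force: [0.8, 0.1, 0.2]
width: 52.9
grasp_force: 0.0
```

move_arm --pt "0 0 0.2 0 60" --pt "0 0 0 0 60"

```text
t: 8.7
ee_pos: [453.3, -365.3, -33.4]
orientation: [-1.991, -2.43, -0.0]
ft_force: [-0.8, 0.4, -0.5]
width: 52.5
grasp_force: 0.0
```

move_arm --pt "0 0 0.2 0 60" --pt "0 0 0 0 60"

```text
t: 8.95
ee_pos: [453.3, -365.3, -35.4]
orientation: [-1.991, -2.43, -0.0]
ft_force: [-0.1, 0.3, 0.8]
width: 52.9
grasp_force: 0.0
```

move_arm --pt "0 0 0 0 0" --pt "0 0 0 0 0" --pt "0 0 0 0 0" --pt "0 0 0 0 0" --pt "0 0 0 0 0" --pt "0 0 0 0 0"

```text
t: 9.7
ee_pos: [453.5, -365.5, -35.2]
orientation: [1.991, 2.43, 0.0]
ft_force: [-0.6, 0.2, -0.0]
width: 15.0
grasp_force: 30.0
```

```bash
python3 -c "
from h import *
st()"
```

```text
t 9.7 pos [ 453.47 -365.46  -35.19] yaw 101.35 tilt [-0.0001  0.0001] F [-0.56  0.2  -0.02] M [ 0.006 -0.168  0.041] w 15.02 g 30.0
```

Gripped at 15 mm width. I'll check whether the pads hold at the diameter by regripping a little lower.

move_arm --pt "0 0 0 0 40" --pt "0 0 0 0 40" --pt "0 0 0 0 40" --pt "0 0 0.2 0 40" --pt "0 0 0 0 40"

```text
t: 10.32
ee_pos: [453.3, -365.3, -37.4]
orientation: [-1.991, -2.43, -0.0]
ft_force: [-0.1, -0.5, -0.3]
width: 35.1
grasp_force: 0.0
```

move_arm --pt "0 0 0.15 0 40" --pt "0 0 0 0 40"

```text
t: 10.58
ee_pos: [453.3, -365.3, -38.9]
orientation: [-1.991, -2.43, -0.0]
ft_force: [0.2, -0.9, -0.8]
width: 35.3
grasp_force: 0.0
```

move_arm --pt "0 0 0.1 0 40" --pt "0 0 0 0 40"

```text
t: 10.82
ee_pos: [453.5, -365.5, -39.5]
orientation: [1.991, 2.43, -0.0]
ft_force: [-0.2, 1.2, 2.4]
width: 35.1
grasp_force: 1.6
```

move_arm --pt "0 0 0.1 0 40" --pt "0 0 0 0 40"

```text
t: 11.08
ee_pos: [453.5, -365.5, -39.6]
orientation: [1.991, 2.43, -0.0]
ft_force: [-3.9, 3.5, 13.9]
width: 35.2
grasp_force: 6.8
```

The desk contact at a reported z of -39.3 fixes the offset at about 39.3 mm. Back off, grip and lift.

move_arm --pt "0 0 -0.4 0 40" --pt "0 0 0 0 40" --pt "0 0 0 0 0" --pt "0 0 0 0 0" --pt "0 0 0 0 0" --pt "0 0 0 0 0" --pt "0 0 0 0 0"

```text
t: 11.95
ee_pos: [453.3, -365.3, -36.9]
orientation: [-1.991, -2.43, -0.0]
ft_force: [-1.1, 0.0, -1.3]
width: 15.2
grasp_force: 30.0
```

```bash
python3 -c "
from h import *
st()"
```

```text
t 11.95 pos [ 453.28 -365.29  -36.91] yaw 101.35 tilt [ 0.0003 -0.0002] F [-1.09  0.04 -1.3 ] M [-0.059 -0.12   0.02 ] w 15.17 g 30.0
```

move_arm --pt "0 0 -2 0 0" --pt "0 0 -4 0 0" --pt "0 0 -5 0 0" --pt "0 0 -5 0 0" --pt "0 0 -2 0 0" --pt "0 0 0 0 0" --pt "0 0 0 0 0"

```text
t: 12.82
ee_pos: [452.7, -364.9, 142.8]
orientation: [-1.99, -2.429, -0.0]
ft_force: [0.1, 0.3, -4.0]
width: 15.2
grasp_force: 30.0
```

```bash
python3 -c "
from h import *
st()
shift((420,0,145))"
```

```text
t 12.825 pos [ 452.74 -364.86  142.76] yaw 101.35 tilt [ 0.001  -0.0008] F [ 0.09  0.29 -3.96] M [-0.001 -0.093 -0.005] w 15.18 g 30.0
t 12.825 pos [ 452.74 -364.86  142.76] yaw 101.35 tilt [ 0.001  -0.0008] F [ 0.09  0.29 -3.96] M [-0.001 -0.093 -0.005] w 15.18 g 30.0
shift cm [36.417  3.97  -0.192]
```

move_arm --pt "3.4 0.4 0 0 0" --pt "5 0.6 0 0 0" --pt "5 0.6 0 0 0" --pt "5 0.6 0 0 0" --pt "5 0.6 0 0 0" --pt "5 0.6 0 0 0" --pt "5 0.6 0 0 0" --pt "3 0 0 0 0" --pt "0 0 0 0 0"

```text
t: 13.95
ee_pos: [419.4, 0.8, 142.2]
orientation: [-1.985, -2.431, 0.003]
ft_force: [-0.1, -0.3, -2.3]
width: 15.0
grasp_force: 30.0
```

```bash
python3 -c "
from h import *
a=np.radians(138);shift(np.array([539.3,324.4,143])+7*np.array([np.cos(a),np.sin(a),0]))"
```

```text
t 13.95 pos [419.41   0.84 142.16] yaw 101.53 tilt [ 0.0008 -0.0029] F [-0.11 -0.34 -2.27] M [-0.031 -0.131  0.01 ] w 15.01 g 30.0
shift cm [29.868 17.799 -0.111]
```

move_arm --pt "4.2 2.5 0 0 0" --pt "4.3 2.6 0 0 0" --pt "4.3 2.6 0 0 0" --pt "4.3 2.6 0 0 0" --pt "4.3 2.5 0 0 0" --pt "4.3 2.5 0 0 0" --pt "4.2 2.5 0 0 0" --pt "0 0 0 -9 0" --pt "0 0 0 -9 0" --pt "0 0 0 -9 0"

```text
t: 15.2
ee_pos: [536.8, 326.2, 141.6]
orientation: [-1.361, -2.83, 0.004]
ft_force: [0.0, 0.1, -2.4]
width: 15.2
grasp_force: 30.0
```

move_arm --pt "0 0 0 -9 0" --pt "0 0 3 -0.6 0" --pt "0 0 0 0 0" --pt "0 0 0 0 0" --pt "0 0 0 0 0"

```text
t: 15.82
ee_pos: [537.4, 327.6, 114.1]
orientation: [1.127, 2.931, 0.001]
ft_force: [0.4, -0.2, -2.3]
width: 15.2
grasp_force: 30.0
```

```bash
python3 -c "
from h import *
a=np.radians(138);shift(np.array([539.3,324.4,143])+7*np.array([np.cos(a),np.sin(a),0]))
t=optics.get_image('top');s=optics.get_image('scene')
o,M=st();p=o['ee_pos'];d=M[:,0];ax=p+[0,0,53.3]
print(proj('top',[ax-63.5*d,ax+54.5*d,ax]).round(1).tolist(),proj('scene',[ax-63.5*d,ax+54.5*d]).round(1).tolist())
for n in('top','scene'):
  for l in('plug_gauge',): print(n,l,[(x['point'],x['conf']) for x in spotter.find_in(n,l)])
r=lambda im,x,y:cv2.resize(im[y:y+120,x:x+80],(400,600),interpolation=cv2.INTER_CUBIC)
cv2.imwrite('pics/v9.png',np.hstack([r(t,140,210),r(s,180,260)]))
"
```

```text
t 15.825 pos [537.4  327.6  114.07] yaw 137.92 tilt [-0.0004  0.0012] F [ 0.45 -0.17 -2.28] M [ 0.008 -0.118 -0.006] w 15.2 g 30.0
shift cm [ 0.343 -0.108 -2.893]
t 15.925 pos [537.2  327.72 114.09] yaw 137.94 tilt [-0.0004  0.0012] F [ 0.4   0.36 -2.34] M [ 0.026 -0.091 -0.04 ] w 15.0 g 30.0
[[181.4, 243.4], [147.0, 278.6], [163.0, 262.3]] [[216.4, 270.8], [207.9, 303.7]]
top plug_gauge [([176.5, 250.0], 0.78)]
scene plug_gauge [([213.1, 297.3], 0.53)]
```

View pics/v9.png

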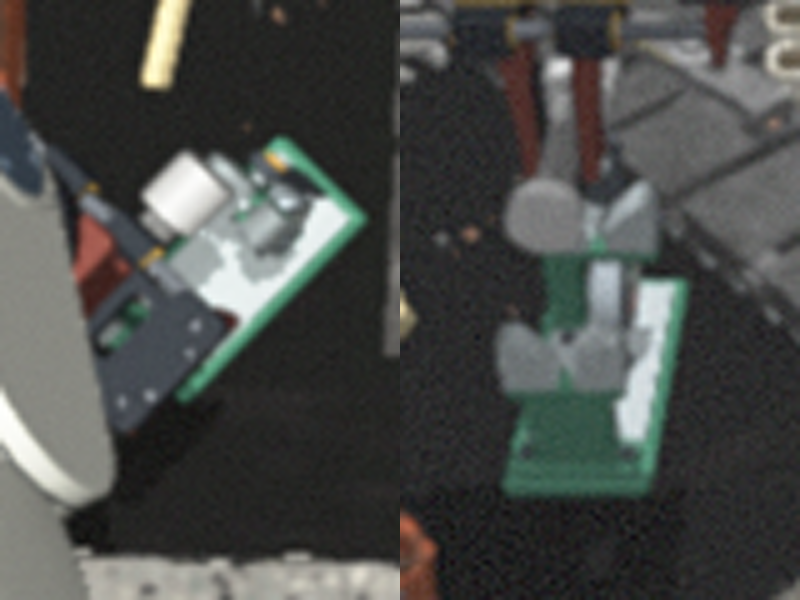

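The scene shows the disc at (209,304) and the top view shows the GO face at about (182,244). Both are within about 1 px of the prediction, so the gauge is held straight. Descend to just above the Vs.

move_arm --pt "0.3 -0.1 1 0 0" --pt "0 0 3 0 0" --pt "0 0 1.5 0 0" --pt "0 0 0.5 0 0" --pt "0 0 0 0 0" --pt "0 0 0 0 0"

```text
t: 16.77
ee_pos: [534.4, 329.2, 54.1]
orientation: [1.127, 2.932, 0.002]
ft_force: [-0.3, 0.1, -1.9]
width: 15.1
grasp_force: 30.0
```

```bash
cat >> h.py <<'E'
def cf():
    F=[];M=[]
    for _ in range(3):
        optics.get_image("top"); o=get_obs(); F.append(o["ft_force"]);M.append(o["moment"])
    a=np.radians(48);B=np.array([[np.cos(a),np.sin(a),0],[-np.sin(a),np.cos(a),0],[0,0,1]])
    d=B@(o["ee_pos"]-[539.3,324.4,-53.3])
    print("comp F",(B@np.mean(F,0)).round(2),"M",(B@np.mean(M,0)).round(3),"axis in comp",d.round(2),"w",round(o["width"],2),"t",o["t"])
E
python3 -c "
from h import *
st();cf()"
```

```text
t 16.775 pos [534.37 329.17  54.09] yaw 137.95 tilt [-0.0004  0.0013] F [-0.28  0.09 -1.88] M [ 0.064 -0.13   0.011] w 15.08 g 30.0
comp F [-0.55  0.15 -2.28] M [-0.063 -0.065 -0.026] axis in comp [7.0000e-02 6.8600e+00 1.0731e+02] w 15.36 t 16.925
```

move_arm --pt "0 0 0.4 0 0" --pt "0 0 0.2 0 0" --pt "0 0 0 0 0"

```text
t: 17.3
ee_pos: [534.0, 328.9, 47.3]
orientation: [1.127, 2.932, 0.001]
ft_force: [0.4, 0.1, -1.3]
width: 15.6
grasp_force: 30.0
```

move_arm --pt "0 0 0.15 0 0" --pt "0 0 0 0 0"

```text
t: 17.55
ee_pos: [534.7, 329.5, 46.3]
orientation: [1.127, 2.931, 0.003]
ft_force: [2.2, 0.9, 1.9]
width: 15.5
grasp_force: 30.0
```

```bash
python3 -c "
from h import *
cf()"
```

```text
comp F [ 3.49 -0.66  2.02] M [-0.114 -0.761 -0.042] axis in comp [ 0.7   6.82 99.64] w 15.08 t 17.7
```

It rides the front face: Fx is +3.5 N at 99.6 mm height. Shift towards +x.

move_arm --pt "0 0.1 0 0 0" --pt "0 0.05 0 0 0" --pt "0 0 0 0 0"

```text
t: 18.08
ee_pos: [534.9, 329.9, 45.8]
orientation: [1.127, 2.932, 0.0]
ft_force: [1.6, 2.5, 3.7]
width: 15.1
grasp_force: 30.0
```

```bash
python3 -c "
from h import *
cf()"
```

```text
comp F [ 2.46 -0.13  3.39] M [-0.154 -0.522 -0.047] axis in comp [ 1.13  6.99 99.12] w 15.68 t 18.225
```

move_arm --pt "0 0 0.1 0 0" --pt "0 0 0 0 0"

```text
t: 18.48
ee_pos: [535.4, 330.4, 45.2]
orientation: [1.127, 2.932, 0.002]
ft_force: [3.1, 2.7, 4.6]
width: 15.0
grasp_force: 30.0
```

```bash
python3 -c "
from h import *
cf()"
```

```text
comp F [4.69 0.07 4.48] M [-0.084 -0.871 -0.08 ] axis in comp [ 1.83  6.98 98.43] w 15.22 t 18.625
```

move_arm --pt "0 0.1 0 0 0" --pt "0 0.1 0 0 0" --pt "0 0 0 0 0"

```text
t: 19.0
ee_pos: [535.5, 330.9, 44.6]
orientation: [-1.127, -2.932, 0.002]
ft_force: [1.0, 0.6, 5.8]
width: 15.5
grasp_force: 30.0
```

```bash
python3 -c "
from h import *
cf()"
```

```text
comp F [ 1.28 -0.39  5.91] M [-0.207 -0.281 -0.105] axis in comp [ 2.23  7.13 97.87] w 15.18 t 19.15
```

move_arm --pt "-0.1 0 -0.05 0 0" --pt "-0.2 0 0 0 0" --pt "-0.1 0 0 0 0" --pt "0 0 0 0 0"

```text
t: 19.65
ee_pos: [538.5, 328.1, 44.8]
orientation: [-1.127, -2.932, 0.002]
ft_force: [-0.3, 0.4, 0.1]
width: 15.0
grasp_force: 30.0
```

```bash
python3 -c "
from h import *
cf()"
```

```text
comp F [-0.22  0.32 -1.07] M [-0.032 -0.048 -0.124] axis in comp [ 2.21  3.06 98.09] w 15.07 t 19.8
```

move_arm --pt "-0.1 0 0 0 0" --pt "-0.1 0 0 0 0" --pt "0 0 0 0 0"

```text
t: 20.18
ee_pos: [540.3, 327.0, 45.0]
orientation: [-1.127, -2.932, 0.001]
ft_force: [-0.5, -0.4, -1.0]
width: 15.2
grasp_force: 30.0
```

```bash
python3 -c "
from h import *
cf()"
```

```text
comp F [-1.19 -0.44 -1.48] M [-0.144  0.183 -0.074] axis in comp [ 2.76  1.   98.45] w 14.57 t 20.325
```

move_arm --pt "-0.1 -0.04 0 0 0" --pt "0 0 0 0 0"

```text
t: 20.58
ee_pos: [541.2, 326.4, 45.3]
orientation: [1.127, 2.932, 0.0]
ft_force: [-0.4, -0.9, -2.6]
width: 15.4
grasp_force: 30.0
```

```bash
python3 -c "
from h import *
cf()"
```

```text
comp F [-0.64 -0.15 -1.95] M [-0.123  0.013 -0.056] axis in comp [ 2.820e+00 -4.000e-02  9.866e+01] w 15.18 t 20.725
```

move_arm --pt "-0.1 0 0 0 0" --pt "0 0 0 0 0"

```text
t: 20.98
ee_pos: [541.4, 326.1, 45.2]
orientation: [-1.127, -2.932, -0.0]
ft_force: [-3.0, 2.6, -1.0]
width: 15.1
grasp_force: 30.0
```

```bash
python3 -c "
from h import *
cf()"
```

```text
comp F [ 0.65  5.07 -0.88] M [ 0.675 -0.06  -0.017] axis in comp [ 2.68 -0.41 98.54] w 15.16 t 21.125
```

Stop contact felt: Fy is +5 N at y=-0.4. Lower into the V, release briefly so it self-beds, then regrip.

move_arm --pt "0.03 -0.03 0.08 0 0" --pt "0 0 0 0 0"

```text
t: 21.38
ee_pos: [541.4, 326.1, 45.0]
orientation: [1.127, 2.932, 0.001]
ft_force: [-4.0, 4.0, 3.3]
width: 15.3
grasp_force: 30.0
```

```bash
python3 -c "
from h import *
cf()"
```

```text
comp F [-1.35  5.11  3.08] M [ 0.715  0.058 -0.023] axis in comp [ 2.65 -0.46 98.25] w 15.52 t 21.525
```

move_arm --pt "0 0 0 0 24" --pt "0 0 0 0 24" --pt "0 0 0 0 24" --pt "0 0 0 0 24"

```text
t: 22.02
ee_pos: [541.5, 325.6, 44.5]
orientation: [1.127, 2.932, 0.0]
ft_force: [0.3, 0.2, -0.4]
width: 20.9
grasp_force: 0.0
```

```bash
python3 -c "
from h import *
st();cf()"
```

```text
t 22.025 pos [541.54 325.6   44.48] yaw 137.95 tilt [-0.0002  0.0001] F [ 0.31  0.22 -0.37] M [-0.064 -0.094  0.019] w 20.86 g 0.0
comp F [-0.01  0.31  0.09] M [-0.058 -0.085 -0.008] axis in comp [ 2.36 -0.73 97.75] w 20.96 t 22.175
```

move_arm --pt "0 0 0 0 0" --pt "0 0 0 0 0" --pt "0 0 0 0 0" --pt "0 0 0 0 0" --pt "0 0 0 0 0"

```text
t: 22.8
ee_pos: [541.3, 325.7, 44.5]
orientation: [-1.127, -2.932, 0.0]
ft_force: [0.3, -0.3, -0.3]
width: 15.2
grasp_force: 30.0
```

```bash
python3 -c "
from h import *
st();cf()"
```

```text
t 22.8 pos [541.34 325.67  44.46] yaw 137.95 tilt [-0.     -0.0001] F [ 0.34 -0.34 -0.35] M [-0.079 -0.179 -0.028] w 15.21 g 30.0
comp F [-0.78 -0.47 -0.49] M [-0.167 -0.031 -0.053] axis in comp [ 2.35 -0.67 97.76] w 15.36 t 22.95
```

move_arm --pt "-0.04 -0.01 0.03 0 0" --pt "0 0 0 0 0"

```text
t: 23.2
ee_pos: [541.4, 325.7, 44.4]
orientation: [-1.127, -2.932, -0.0]
ft_force: [-3.5, 1.9, 4.2]
width: 15.4
grasp_force: 30.0
```

```bash
python3 -c "
from h import *
cf()"
```

```text
comp F [-1.15  3.3   4.57] M [ 0.485  0.04  -0.076] axis in comp [ 2.35 -0.71 97.72] w 15.44 t 23.35
```

move_arm --pt "0 0 0.04 0 0" --pt "0 0 0.03 0 0" --pt "0 0 0 0 0"

```text
t: 23.72
ee_pos: [541.4, 325.7, 44.3]
orientation: [-1.127, -2.932, -0.0]
ft_force: [-5.9, 0.4, 9.7]
width: 15.5
grasp_force: 30.0
```

```bash
python3 -c "
from h import *
cf()"
```

```text
comp F [-2.23  4.4   9.83] M [ 0.67   0.397 -0.046] axis in comp [ 2.39 -0.74 97.66] w 15.21 t 23.875
```

move_arm --pt "0 -0.04 0 0 0" --pt "0 0 0.05 0 0" --pt "0 0 0 0 0"

```text
t: 24.25
ee_pos: [541.5, 325.7, 44.3]
orientation: [1.127, 2.932, 0.002]
ft_force: [-5.3, 1.0, 12.5]
width: 15.2
grasp_force: 30.0
```

```bash
python3 -c "
from h import *
cf();st()
s=optics.get_image('scene');t=optics.get_image('top')
for n in('top','scene'): print(n,[(x['point'],x['conf']) for x in spotter.find_in(n,'plunger')+spotter.find_in(n,'plug_gauge')])
r=lambda im,x,y,w,h:cv2.resize(im[y:y+h,x:x+w],(400,600),interpolation=cv2.INTER_CUBIC)
cv2.imwrite('pics/v10.png',np.hstack([r(t,160,225,60,90),r(s,185,285,60,90)]))
"
```

```text
comp F [-3.16  4.55 12.74] M [ 0.754  0.384 -0.041] axis in comp [ 2.43 -0.75 97.61] w 15.63 t 24.4
t 24.4 pos [541.48 325.7   44.31] yaw 137.95 tilt [0.0002 0.0011] F [-6.08  0.62 12.72] M [ 0.236  0.837 -0.049] w 15.63 g 30.0
top [([185.3, 249.8], 0.5), ([187.2, 250.1], 0.63)]
scene [([217.8, 322.1], 0.7)]
```

View pics/v10.png

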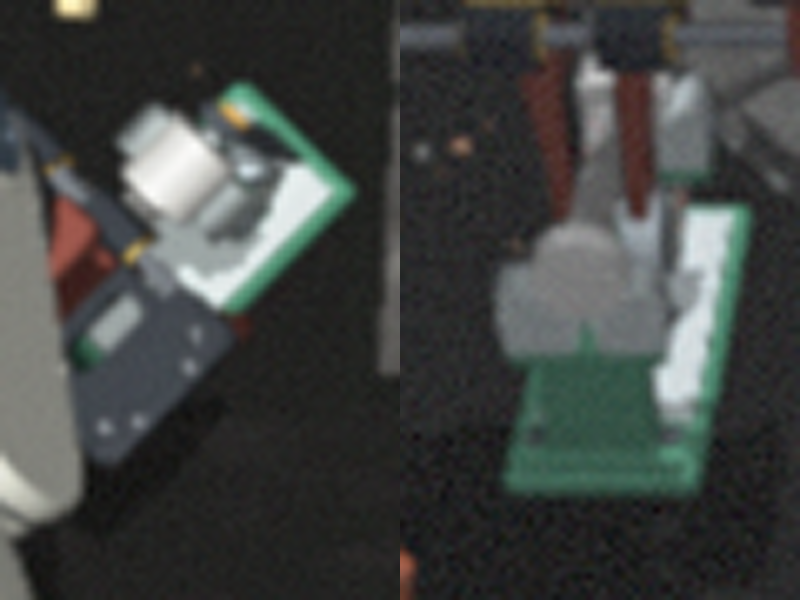

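The picture shows the disc centred in the tail V (scene crop 583,290) and the GO cylinder bedded in its saddle at the stop. Trim the side force a little and press towards 14 N.

move_arm --pt "0 -0.04 0 0 0" --pt "0 0 0.02 0 0" --pt "0 0 0 0 0" --pt "0 0 0 0 0"

```text
t: 25.2
ee_pos: [541.5, 325.7, 44.3]
orientation: [1.127, 2.932, 0.003]
ft_force: [-5.0, 2.1, 12.9]
width: 15.4
grasp_force: 30.0
```

```bash
python3 -c "
from h import *
cf()"
```

```text
comp F [-2.6   5.13 13.09] M [ 0.842  0.27  -0.048] axis in comp [ 2.42 -0.73 97.6 ] w 14.97 t 25.35
```

move_arm --pt "0 -0.05 0 0 0" --pt "0 -0.04 0.02 0 0" --pt "0 0 0 0 0" --pt "0 0 0 0 0"

```text
t: 25.85
ee_pos: [541.5, 325.7, 44.3]
orientation: [1.127, 2.931, 0.005]
ft_force: [-4.2, 5.2, 11.6]
width: 15.8
grasp_force: 30.0
```

```bash
python3 -c "
from h import *
cf()
st()"
```

```text
comp F [ 0.55  5.42 11.95] M [ 0.901 -0.135 -0.064] axis in comp [ 2.51 -0.79 97.61] w 15.33 t 26.0
t 26.0 pos [541.56 325.74  44.31] yaw 137.94 tilt [-0.0001  0.0038] F [-3.57  4.21 11.89] M [ 0.666  0.572 -0.047] w 15.33 g 30.0
```

move_arm --pt "0 0.01 0.03 0 0" --pt "0 0 0 0 0" --pt "0 0 0 0 0" --pt "0 0 0 0 0"

```text
t: 26.5
ee_pos: [541.5, 325.7, 44.3]
orientation: [1.127, 2.931, 0.005]
ft_force: [-4.7, 3.5, 13.7]
width: 15.6
grasp_force: 30.0
```

```bash
python3 -c "
from h import *
cf()
for n in('top','scene'):
    a=cv2.imread('pics/%s0.png'%n);
    for l in('bush_a','brush','pen'):
        pass
o=get_obs();print(o['ft_force'],o['grasp_force'],o['width'])
print(close_job())"
```

```text
comp F [-0.8   6.02 14.06] M [ 0.959  0.077 -0.037] axis in comp [ 2.49 -0.79 97.57] w 15.03 t 26.65
[-4.74414624  3.2038077  13.86287696] 30.001032650470734 15.032110748694919
the job is handed in; nothing more can be done
None
```

I handed the job in at 26.65 s with the gauge in both Vs, its GO face against the stop (about 6 N), and the gripper pressing it down at about 14 N; bedding was judged from forces and one picture, as I never read the dial needle or plunger travel.

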